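# Balance the centrifuge rotor

### The job

Balance the partly loaded rotor: two of its canisters have no partner, so for each take the loose canister of the same height from the board and lower it, without dropping it, fully down into the cell diametrically opposite, through the rotor's axis. Leave the canisters already in the rotor where they are and the spare one upright on the board, knock nothing over, and do not push the things around aside.

Things in the scene. Friction and masses are not known exactly. Their poses are not given: they have to be found in the camera images.
- rotor: fixed aluminium centrifuge rotor on a grey round base (radius 105 mm, 10 mm thick), any yaw. Origin on its axis at bench level, z up. Four buckets centred 75 mm from the axis: 0 at its +x, 1 at +y, 2 at -x, 3 at -y, each split into two cells, 35 mm apart centre to centre across the radius. Walls 3 mm, divider 4 mm. Hub radius 22 mm up to z = 44 mm, nut radius 11 mm up to z = 56 mm
- board: flat slate-grey board, 210 x 220 x 10 mm, fixed to the bench, its top at z = 10 mm; origin at the centre of its underside. The loose canisters, beaker and jar stand on it. Board and rotor stand one to the left and one to the right of the robot's x axis, either way round
- cell_0a (a point): centre of the floor of bucket 0's cell on the clockwise side, seen from above. Open-topped, 31 x 31 mm inside, sides along the rotor's x and y, floor at z = 10 mm, rim at z = 44 mm; a canister fits at any quarter turn with 1.5 mm to spare all round; a black pad shows while it is empty. Straight across the axis lies cell_2a
- cell_0b (a point): centre of the floor of bucket 0's cell on the anticlockwise side, seen from above. Open-topped, 31 x 31 mm inside, sides along the rotor's x and y, floor at z = 10 mm, rim at z = 44 mm; a canister fits at any quarter turn with 1.5 mm to spare all round; a black pad shows while it is empty. Straight across the axis lies cell_2b
- cell_1a (a point): centre of the floor of bucket 1's cell on the clockwise side, seen from above. Open-topped, 31 x 31 mm inside, sides along the rotor's x and y, floor at z = 10 mm, rim at z = 44 mm; a canister fits at any quarter turn with 1.5 mm to spare all round; a black pad shows while it is empty. Straight across the axis lies cell_3a
- cell_1b (a point): centre of the floor of bucket 1's cell on the anticlockwise side, seen from above. Open-topped, 31 x 31 mm inside, sides along the rotor's x and y, floor at z = 10 mm, rim at z = 44 mm; a canister fits at any quarter turn with 1.5 mm to spare all round; a black pad shows while it is empty. Straight across the axis lies cell_3b
- cell_2a (a point): centre of the floor of bucket 2's cell on the clockwise side, seen from above. Open-topped, 31 x 31 mm inside, sides along the rotor's x and y, floor at z = 10 mm, rim at z = 44 mm; a canister fits at any quarter turn with 1.5 mm to spare all round; a black pad shows while it is empty. Straight across the axis lies cell_0a
- cell_2b (a point): centre of the floor of bucket 2's cell on the anticlockwise side, seen from above. Open-topped, 31 x 31 mm inside, sides along the rotor's x and y, floor at z = 10 mm, rim at z = 44 mm; a canister fits at any quarter turn with 1.5 mm to spare all round; a black pad shows while it is empty. Straight across the axis lies cell_0b
- cell_3a (a point): centre of the floor of bucket 3's cell on the clockwise side, seen from above. Open-topped, 31 x 31 mm inside, sides along the rotor's x and y, floor at z = 10 mm, rim at z = 44 mm; a canister fits at any quarter turn with 1.5 mm to spare all round; a black pad shows while it is empty. Straight across the axis lies cell_1a
- cell_3b (a point): centre of the floor of bucket 3's cell on the anticlockwise side, seen from above. Open-topped, 31 x 31 mm inside, sides along the rotor's x and y, floor at z = 10 mm, rim at z = 44 mm; a canister fits at any quarter turn with 1.5 mm to spare all round; a black pad shows while it is empty. Straight across the axis lies cell_1b
- tall_in: upright closed white square canister with a thin grey line below its lid, 28 x 28 mm in plan, 106 mm high, about 106 g; origin at the centre of its underside, z up, x and y square to its sides. Stands in one of the cells at the start, its sides square to the rotor.
- tall_loose: upright closed white square canister with a thin grey line below its lid, 28 x 28 mm in plan, 106 mm high, about 106 g; origin at the centre of its underside, z up, x and y square to its sides. Stands on the board at any yaw; the only loose tall one
- short_in: upright closed white square canister with a thin grey line below its lid, 28 x 28 mm in plan, 72 mm high, about 72 g; origin at the centre of its underside, z up, x and y square to its sides. Stands in one of the cells at the start, its sides square to the rotor.
- short_loose: upright closed white square canister with a thin grey line below its lid, 28 x 28 mm in plan, 72 mm high, about 72 g; origin at the centre of its underside, z up, x and y square to its sides. Stands on the board at any yaw; the only loose short one
- medium_in1: upright closed white square canister with a thin grey line below its lid, 28 x 28 mm in plan, 89 mm high, about 89 g; origin at the centre of its underside, z up, x and y square to its sides. Stands in one of the cells at the start, its sides square to the rotor.
- medium_in2: upright closed white square canister with a thin grey line below its lid, 28 x 28 mm in plan, 89 mm high, about 89 g; origin at the centre of its underside, z up, x and y square to its sides. Stands in one of the cells at the start, its sides square to the rotor.
- medium_spare: upright closed white square canister with a thin grey line below its lid, 28 x 28 mm in plan, 89 mm high, about 89 g; origin at the centre of its underside, z up, x and y square to its sides. Stands on the board at any yaw
- beaker: bystander: small open glass beaker standing on the board, 42 mm across, 58 mm high; origin under its centre
- jar: bystander: amber glass jar with cap standing on the board, 42 mm across, 50 mm high; origin under its centre
- marker: bystander: marker pen lying on the bench between board and rotor, 125 mm long along its x (from -43 to +83 mm), 13 mm thick; origin under its barrel
- mouse: bystander: grey computer mouse on the bench, 100 x 58 x 30 mm; origin under its centre

How it is judged:
By the outcome, as a careful person would: the job done as asked, in the order asked, and still so for the second after the job is handed in, with the robot touching nothing.
It also fails if it takes over 61 s, if anything falls off the work surface, if the arm or the gripper's body presses on something with over 40 N, if the wrist force passes 120 N, or if a joint passes its speed limit or range.

### The arm

A 7-joint arm with a two-finger parallel gripper is mounted at the origin on the work surface. World frame = base frame: x ahead of the robot, y to its left, z up, the work surface at z = 0. Lengths are in m, angles in degrees, forces in N, time in s.
With the tool pointing down it reaches from about 0.4 to 0.9 m from the base axis. Payload 5.6 kg.
Tool frame: the origin (TCP) lies at the very end of the fingers, on their centre line; the grasp point (between the pads) lies 19 mm behind it; z points along the fingers, y is the direction in which the jaws open and shut (so a half turn about z gives the same grasp; the last joint's range is limited). The gripper opens to 92 mm and grips with 3 to 60 N. Pads are 20 mm wide; open, the fingers measure 128 mm over their backs; the gripper's body (75 mm by 189 mm) begins 69 mm behind the grasp point.
Start: joints at [-68.698, 26.786, -0.665, 91.828, 0.344, 61.387, -3.226], TCP at [0.262, 0.595, 0.215] pointing down, gripper open.
Joint ranges: [-144.91, 144.91], [-17.63, 115.5], [-89.93, 88.59], [15.96, 139.68], [-74.01, 254.01], [8.47, 105.57], [-167.45, 167.45]. Speed limits (degrees/s): [147.25, 147.25, 180, 180, 180, 180, 180].

### API

Orientations are given as a 3x3 rotation matrix whose columns are the frame's x, y, z axes.
In Python, from cell import bot, viewer, ticket, spotter gives the robot as it stands. The module is installed in compiled form; this text tells all that it offers.
- The arm moves only by the shell command python3 -m handwheel 'ROWS'. ROWS is JSON, a list of rows, each an object with "dp": the shift along the tool's x, y, z in m, a list of three; "spin": the turn about the tool's z in degrees; "grip": the finger opening in m, from 0 to 0.0919. A call has exactly 5 rows; each row is the pose to reach, as a shift and turn from the pose measured when the call began, along the tool's axes at that moment; what a row does not reach only later rows make up. A row lasts 1/8 s, in which the tool goes at most 62.5 mm and 10.7 degrees, less where a joint would pass 70% of its speed; a pose out of reach is approached as far as the arm can. A call with a gripper value outside its range is refused whole. The fingers move at their own pace and stop on an object; the grip force is fixed at half the most. Time passes only in rows, so rows that repeat a pose let the fingers close, or fill a call up. It gives the time, the measured TCP pose, the force and the opening at its end, in the units of the state.
- bot.get_state(): the state, without advancing time (a new reading comes with each control period).
- viewer.capture(name): name is "scene" or "top" or "wrist"; returns a dict with "img" (420x560x3 uint8, red, green, blue), "K" (3x3 intrinsics, pixels), "R" (3x3) and "t" (3): a world point X has camera coordinates R X + t; the wrist camera has in their place "mount" (4x4, takes a point from camera to tool coordinates, whose origin is the TCP and whose axes are the flange's). Camera axes: x right, y down, z forward; pixel columns grow to the right and rows downward; lengths in m; the calibration is good to about 2 mm. A picture is of the moment at which its call begins: read the wrist's pose just before it. There is no depth.
- ticket.hand_in(): hands the job in, once; it reports no verdict.
Trained networks look in a picture, given as the dict that the camera call returned (one of the last four; its "shot" number tells which), for a name from the list of things; names that differ only in an ending like _2 or _b are one class to them, and where a whole thing is asked for, a point or a joint stands for the part that bears it (a point fixed in the world has none). Each returns a list of dicts, best first, with "conf" (0 to 1); they miss things now and then, are a little off and sometimes report something else, mostly with a low value. They report only what shows in the picture. A call takes as long as a camera call.
- spotter.silhouettes(picture, target): "region" (420x560 bool, what is visible of it) and "point" ([column, row] in pixels, amid what is visible of it).
- spotter.tip_of(picture, target): "point" ([column, row] in pixels: a listed point, or the origin of a listed thing).
The state is a dict: "time_s": time; "joints": joint angles; "qvel": joint speeds; "joint_torque": joint torques, N m; "eef_pos": TCP position; "ee_rot": TCP orientation; "wrist_force": force on the tool from outside, world axes, zero at the start; "ft_torque": the same for the moment, N m; "gripper_width": finger opening in m.
Only numpy, scipy, OpenCV 4.12 (cv2) and the standard library are available. Lean on these libraries where they do the work, as an engineer would, in place of code of your own. Each camera call takes 0.05 s, during which the arm holds its last target. There are 200 camera calls.

## Working session

There is one attempt and no reset: what is moved stays moved. The work goes in short steps, Python scripts to look and compute and a shell command to move; the robot and the scene stay as the last step left them, time stands still between calls to the robot, and variables do not carry over. Pictures are saved under pics/ and viewed, about 8 in all and at most 12, crops included, and the job is handed in when it is done.

```bash
mkdir -p pics; cat > h.py <<'E'
import numpy as np, cv2, json
from cell import bot, viewer, ticket, spotter
def save(p,n): cv2.imwrite('pics/'+n,p['img'][:,:,::-1])
def ray(p,uv):
    d=np.linalg.inv(p['K'])@np.array([uv[0],uv[1],1.]); return -p['R'].T@p['t'], p['R'].T@d
def at_z(p,uv,z):
    o,d=ray(p,uv); return o+d*(z-o[2])/d[2]
def proj(p,X):
    c=p['R']@np.asarray(X)+p['t']; q=p['K']@c; return q[:2]/q[2]
def wristcam():
    s=bot.get_state(); p=viewer.capture('wrist'); M=np.array(p['mount']); R=np.array(s['ee_rot'])
    Rc=R@M[:3,:3]; o=R@M[:3,3]+np.array(s['eef_pos']); p['R']=Rc.T; p['t']=-Rc.T@o; return p
E
python3 - <<'E'
from h import *
s=bot.get_state(); print({k:np.round(v,3).tolist() for k,v in s.items()})
t=viewer.capture('top'); c=viewer.capture('scene')
save(t,'top.png'); save(c,'scene.png')
for p,n in((t,'top'),(c,'scene')):
  print(n,np.round(p['K'],1).tolist(),np.round(-p['R'].T@p['t'],3),np.round(p['R'],2).tolist())
  for k in ['rotor','board','tall_loose','short_loose','medium_spare','beaker','jar','marker','mouse','cell_0a','cell_0b']:
    z={'board':0,'rotor':0}.get(k,.01)
    for q in spotter.tip_of(p,k)[:5]: print(n,k,round(q['conf'],2),np.round(q['point'],1),np.round(at_z(p,q['point'],z),3))
E
```

```text
{'time_s': 0.0, 'joints': [-68.698, 26.834, -0.664, 91.878, 0.346, 61.386, -3.227], 'qvel': [-0.082, -0.034, 0.071, -0.021, 0.043, -0.054, -0.003], 'joint_torque': [0.0, -52.058, -0.012, -24.374, -0.057, 0.017, 0.0], 'eef_pos': [0.262, 0.594, 0.214], 'ee_rot': [[-0.915, 0.403, -0.001], [0.403, 0.915, -0.002], [-0.0, -0.002, -1.0]], 'wrist_force': [-1.311, -0.052, 0.172], 'ft_torque': [-0.01, -0.009, -0.06], 'gripper_width': 0.092}
top [[484.8, 0.0, 272.2], [0.0, 484.8, 210.1], [0.0, 0.0, 1.0]] [ 0.234 -0.064  1.171] [[-0.02, -1.0, -0.0], [-0.98, 0.02, -0.2], [0.2, -0.0, -0.98]]
top rotor 0.69 [178.1 182.3] [0.547 0.167 0.   ]
top rotor 0.66 [428.2 273.5] [ 0.308 -0.437  0.   ]
top board 0.79 [314.5 175.8] [ 0.556 -0.174  0.   ]
top tall_loose 0.68 [301.8 200.4] [ 0.492 -0.139  0.01 ]
top tall_loose 0.16 [180.8 183.5] [0.541 0.158 0.01 ]
top short_loose 0.77 [284.4 159.2] [ 0.598 -0.099  0.01 ]
top medium_spare 0.81 [331.6 144.7] [ 0.634 -0.219  0.01 ]
top medium_spare 0.27 [244.5 196.4] [0.505 0.001 0.01 ]
top beaker 0.73 [176.3 179.2] [0.553 0.17  0.01 ]
top beaker 0.6 [320.6 178.1]
[... 922 characters left out ...]
oose 0.78 [244.8 263. ] [ 0.596 -0.095  0.01 ]
scene short_loose 0.58 [394.2 303.6] [0.59  0.229 0.01 ]
scene short_loose 0.4 [188.  261.6] [ 0.633 -0.214  0.01 ]
scene medium_spare 0.16 [332.7 278.7] [0.573 0.095 0.01 ]
scene beaker 0.68 [245.1 221.8] [ 0.49  -0.135  0.01 ]
scene beaker 0.66 [217.  238.7] [ 0.556 -0.178  0.01 ]
scene jar 0.96 [189.3 220.2] [ 0.527 -0.259  0.01 ]
scene jar 0.22 [335.3 280. ] [0.574 0.101 0.01 ]
scene marker 0.64 [295.6 248.4] [ 0.524 -0.002  0.01 ]
scene mouse 0.63 [167.3 140.7] [ 0.302 -0.426  0.01 ]
scene cell_0b 0.7 [340.9 296.7] [0.609 0.122 0.01 ]
scene cell_0b 0.7 [351.6 251.3] [0.491 0.117 0.01 ]
scene cell_0b 0.22 [186.9 261. ] [ 0.632 -0.217  0.01 ]
```

View pics/top.png

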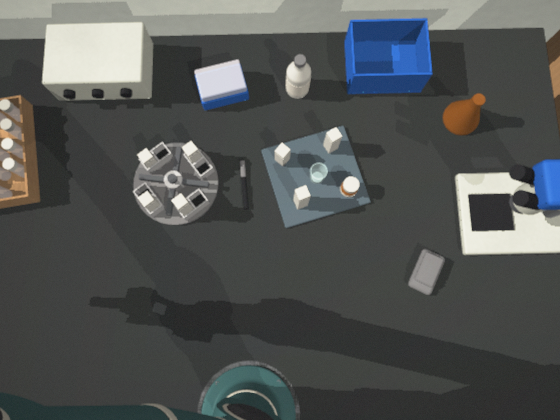

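View pics/scene.png

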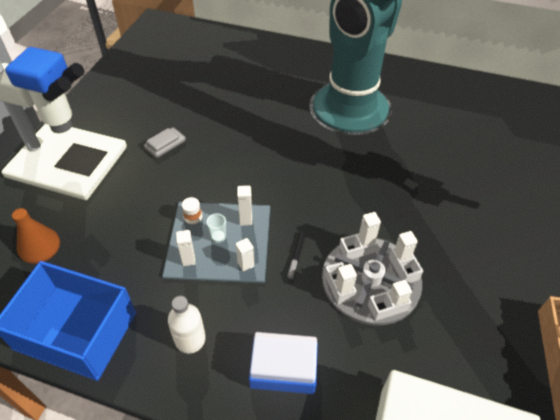

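```bash
python3 - <<'E'
import cv2,numpy as np
t=cv2.imread('pics/top.png');c=cv2.imread('pics/scene.png')
a=cv2.resize(t[135:231,125:225],(400,384),interpolation=cv2.INTER_CUBIC)
b=cv2.resize(c[200:326,315:430],(400,438),interpolation=cv2.INTER_CUBIC)
o=np.zeros((440,800,3),np.uint8);o[:384,:400]=a;o[:438,400:]=b
cv2.imwrite('pics/crop.png',np.clip(o*1.3,0,255).astype(np.uint8))
E
```

```text
(no output)
```

View pics/crop.png

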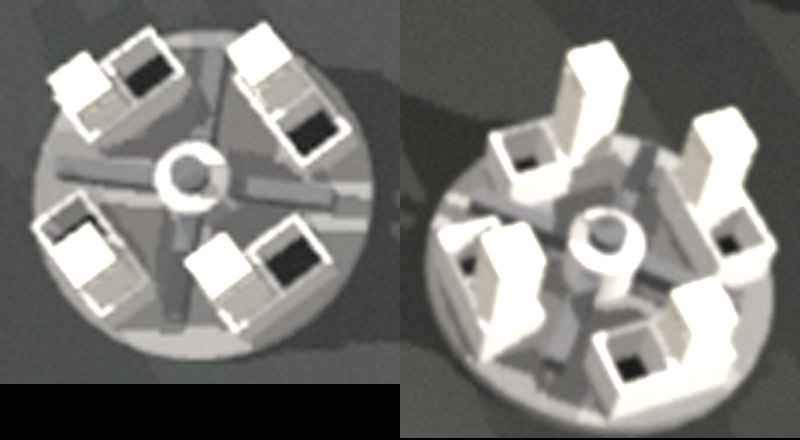

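```bash
python3 -m handwheel '[{"dp":[-0.05,-0.03,-0.02],"spin":0,"grip":0.09},{"dp":[-0.10,-0.06,-0.04],"spin":0,"grip":0.09},{"dp":[-0.15,-0.09,-0.06],"spin":0,"grip":0.09},{"dp":[-0.20,-0.12,-0.08],"spin":0,"grip":0.09},{"dp":[-0.25,-0.15,-0.10],"spin":0,"grip":0.09}]'
python3 -m handwheel '[{"dp":[-0.05,-0.03,0],"spin":0,"grip":0.09},{"dp":[-0.10,-0.06,0],"spin":0,"grip":0.09},{"dp":[-0.15,-0.09,0],"spin":0,"grip":0.09},{"dp":[-0.18,-0.12,0],"spin":0,"grip":0.09},{"dp":[-0.18,-0.12,0],"spin":0,"grip":0.09}]'
python3 - <<'E'
from h import *
p=wristcam(); save(p,'w1.png'); np.savez('w1.npz',**{k:p[k] for k in('img','K','R','t','mount')})
s=bot.get_state(); print(s['eef_pos'],np.round(s['ee_rot'],3).tolist(),np.round(p['mount'],3).tolist())
print(proj(p,[.543,.168,.044]))
E
```

```text
time_s: 1.82
eef_pos: [0.4312, 0.3551, 0.3156]
ee_rot: [[-0.915, 0.403, 0.0], [0.403, 0.915, 0.001], [-0.0, 0.001, -1.0]]
wrist_force: [0.6, 1.1, 0.4]
gripper_width: 0.0899
time_s: 2.45
eef_pos: [0.5491, 0.1684, 0.3157]
ee_rot: [[-0.912, 0.41, 0.001], [0.41, 0.912, -0.001], [-0.002, -0.0, -1.0]]
wrist_force: [-0.3, 0.5, -0.4]
gripper_width: 0.0902
[0.54807139 0.17128479 0.31561073] [[-0.914, 0.406, 0.001], [0.406, 0.914, 0.001], [-0.0, 0.001, -1.0]] [[-0.001, -0.962, -0.275, 0.078], [1.0, -0.001, -0.0, 0.0], [0.0, -0.275, 0.962, -0.171], [0.0, 0.0, 0.0, 1.0]]
[277.75532902 174.33756371]
```

View pics/w1.png

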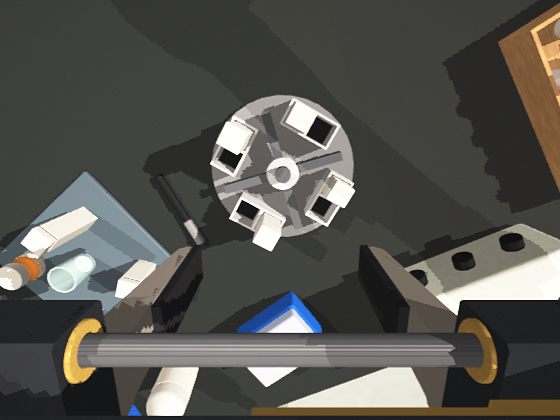

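```bash
cat > fit.py <<'E'
from h import *
from scipy.optimize import minimize
def prep(p,s):
    g=cv2.GaussianBlur(cv2.cvtColor(p['img'],cv2.COLOR_RGB2GRAY).astype(np.float32),(0,0),s)
    return cv2.Sobel(g,cv2.CV_32F,1,0)*s,cv2.Sobel(g,cv2.CV_32F,0,1)*s
def boxsegs(p,c,sx,sy,z0,z1,yaw):
    ca,sa=np.cos(yaw),np.sin(yaw); o=-p['R'].T@p['t']; S=[]
    V=lambda a,b,e: np.array([c[0]+ca*a*sx/2-sa*b*sy/2,c[1]+sa*a*sx/2+ca*b*sy/2,(z0,z1)[e]])
    d=o[:2]-np.array(c); l=(ca*d[0]+sa*d[1],-sa*d[0]+ca*d[1])
    vis={('x',1):l[0]>sx/2,('x',-1):l[0]<-sx/2,('y',1):l[1]>sy/2,('y',-1):l[1]<-sy/2}
    for a in(1,-1):
        S.append((V(a,-1,1),V(a,1,1))); S.append((V(-1,a,1),V(1,a,1)))
        if vis['x',a]: S.append((V(a,-1,0),V(a,1,0)))
        if vis['y',a]: S.append((V(-1,a,0),V(1,a,0)))
        for b in(1,-1):
            if vis['x',a] or vis['y',b]: S.append((V(a,b,0),V(a,b,1)))
    return S
def score(p,G,S):
    A=np.array([s[0] for s in S]);B=np.array([s[1] for s in S])
    t=np.linspace(.06,.94,15)[None,:,None]
    X=A[:,None]*(1-t)+B[:,None]*t
    c=X@p['R'].T+p['t']; q=c@p['K'].T; u=(q[...,:2]/q[...,2:]).astype(np.float32)
    d=u[:,-1]-u[:,0]; L=np.linalg.norm(d,axis=1)+1e-6; n=np.stack([-d[:,1],d[:,0]],1)/L[:,None]
    gx=cv2.remap(G[0],u[...,0],u[...,1],1);gy=cv2.remap(G[1],u[...,0],u[...,1],1)
    v=np.minimum(np.abs(gx*n[:,None,0]+gy*n[:,None,1]),250)
    return (v.mean(1)*L).sum()/L.sum()
def rotorsegs(p,x,y,yaw):
    S=[]; ph=np.linspace(0,2*np.pi,49)
    C=np.stack([x+.105*np.cos(ph),y+.105*np.sin(ph),.01+0*ph],1); S+=list(zip(C[:-1],C[1:]))
    for k in range(4):
        a=yaw+k*np.pi/2; e=np.array([np.cos(a),np.sin(a)]); f=np.array([-e[1],e[0]]); c=np.array([x,y])+.075*e
        S+=boxsegs(p,c,.037,.072,.01,.044,a)
        for s in(-1,1):
            S+=boxsegs(p,c+s*.0175*f,.031,.031,.044,.044,a)[:4]
    return S
def fit(ps,segf,x0,d,n,sig=(2.5,1.2),per=np.pi/2):
    """x,y around x0 (+-d, n steps), all yaws; best of joint score"""
    Gs=[[prep(p,s) for p in ps] for s in sig]
    f=lambda v,k: -np.mean([score(p,G,segf(p,*v)) for p,G in zip(ps,Gs[k])])
    c=[]
    for a in np.linspace(0,per,24,endpoint=False):
        for X in x0[0]+np.linspace(-d,d,n):
            for Y in x0[1]+np.linspace(-d,d,n): c.append((f((X,Y,a),0),X,Y,a))
    c.sort(); best=None
    for q in c[:4]:
        v=np.array(q[1:])
        for k in range(len(sig)):
            r=minimize(lambda w:f(w*[.001,.001,.02],k),v/[.001,.001,.02],method='Nelder-Mead',options=dict(initial_simplex=v/[.001,.001,.02]+2*np.vstack([np.zeros(3),np.eye(3)])));v=r.x*[.001,.001,.02]
        if best is None or r.fun<best[0]: best=(r.fun,*v)
    return best
def can(h,z=.01): return lambda p,x,y,a: boxsegs(p,(x,y),.028,.028,z,z+h,a)
E
cat > m1.py <<'E'
from fit import *
t=viewer.capture('top');c=viewer.capture('scene');w=dict(np.load('w1.npz'))
D=np.degrees; R=None
for n,ps in(('top',[t]),('scene',[c]),('wrist',[w]),('all',[t,c,w])):
    b=fit(ps,rotorsegs,(.543,.168),.006,5); print('rotor',n,np.round([b[0],b[1]*1e3,b[2]*1e3,D(b[3])],1)); R=b
x,y,a=R[1:]
for k in range(4):
    e=np.array([np.cos(a+k*np.pi/2),np.sin(a+k*np.pi/2)]);f=np.array([-e[1],e[0]])
    for s,n in((-1,'a'),(1,'b')):
        q=np.array([x,y])+.075*e+s*.0175*f
        print(k,n,np.round(q*1e3),[[round(score(p,prep(p,1.2),boxsegs(p,q,.028,.028,.044,.01+h,a))) for p in(t,c,w)] for h in(.072,.089,.106)])
for n,g in(('tall',(.492,-.14)),('short',(.597,-.097)),('med',(.633,-.217))):
    for h in(.072,.089,.106):
        print(n,h,[np.round([b[0],b[1]*1e3,b[2]*1e3,D(b[3])],1).tolist() for b in(fit([t],can(h),g,.006,5),fit([c],can(h),g,.006,5),fit([t,c],can(h),g,.006,5))])
E
time python3 m1.py
```

```text
rotor top [-120.8  545.3  171.5   40.3]
rotor scene [-112.7  542.   173.1   35.3]
rotor wrist [-158.3  544.1  174.4   36.8]
rotor all [-124.5  543.8  173.7   36.6]
0 a [614. 204.] [[108, 89, 87], [94, 104, 82], [95, 98, 80]]
0 b [594. 232.] [[160, 142, 163], [102, 71, 84], [90, 69, 62]]
1 a [513. 244.] [[100, 77, 178], [69, 77, 136], [72, 74, 142]]
1 b [485. 224.] [[115, 88, 164], [154, 166, 191], [94, 98, 188]]
2 a [473. 143.] [[76, 94, 94], [111, 110, 136], [146, 174, 154]]
2 b [494. 115.] [[139, 79, 149], [146, 86, 86], [158, 77, 68]]
3 a [574. 103.] [[133, 60, 114], [157, 71, 121], [159, 62, 99]]
3 b [602. 124.] [[97, 89, 65], [146, 154, 146], [114, 99, 104]]
tall 0.072 [[-160.1, 494.0, -135.4, 22.2], [-165.0, 483.3, -136.1, 25.5], [-134.4, 489.0, -134.3, 25.0]]
tall 0.089 [[-172.1, 490.4, -134.8, 23.1], [-189.1, 471.1, -141.9, 26.7], [-158.5, 489.4, -134.3, 25.1]]
tall 0.106 [[-168.8, 487.3, -134.2, 23.0], [-199.9, 483.9, -135.8, 25.3], [-179.6, 486.7, -134.4, 24.8]]
short 0.072 [[-183.4, 599.9, -92.5, 50.5], [-194.0, 597.5, -92.3, 44.1], [-185.3, 598.7, -92.6, 47.4]]
short 0.089 [[-160.3, 596.6, -92.4, 50.4], [-147.7, 607.4, -87.4, 41.4], [-146.4, 597.4, -92.9, 44.7]]
short 0.106 [[-134.2, 588.4, -91.4, 53.2], [-146.9, 592.5, -90.0, 19.7], [-132.0, 590.3, -91.1, 18.6]]
med 0.072 [[-176.3, 633.6, -215.4, 30.4], [-189.7, 619.2, -222.0, 37.4], [-157.1, 631.3, -213.9, 36.8]]
med 0.089 [[-181.0, 629.9, -213.8, 31.6], [-204.1, 627.9, -215.5, 36.7], [-188.3, 629.4, -214.2, 36.6]]
med 0.106 [[-155.5, 625.3, -212.1, 33.6], [-172.5, 637.4, -208.8, 37.0], [-153.1, 628.8, -214.7, 36.7]]
real	0m55.665s
user	0m52.918s
sys	0m0.790s
```

```bash
python3 -m handwheel '[{"dp":[-0.016,-0.06,0],"spin":8.2,"grip":0.07},{"dp":[-0.032,-0.12,0],"spin":16.4,"grip":0.07},{"dp":[-0.048,-0.18,0],"spin":24.6,"grip":0.07},{"dp":[-0.064,-0.24,0],"spin":32.8,"grip":0.07},{"dp":[-0.080,-0.299,0],"spin":41.2,"grip":0.07}]'
cat > rel.py <<'E'
from h import *
def rel(x,y,z,yaw):
    """tool-frame shift and spin to bring the TCP to x,y,z with jaw axis at yaw (mod 180)"""
    S=[bot.get_state() for _ in range(3)]; s=S[-1]; R=np.array(s['ee_rot']); p=np.mean([q['eef_pos'] for q in S],0)
    d=R.T@(np.array([x,y,z])-p); cur=np.degrees(np.arctan2(R[1,1],R[0,1]))
    sp=-((yaw-cur+90)%180-90)
    print('pos',np.round(p,4),'yaw',round(cur,2),'tilt',np.round(R[:2,2],4),'j7',round(s['joints'][6],1),'F',np.round(s['wrist_force'],1),'w',round(s['gripper_width'],4),'t',s['time_s'],'-> dp',np.round(d,4),'spin',round(sp,2))
E
cat > m2.py <<'E'
from fit import *; from rel import rel
p=wristcam(); save(p,'w2.png'); np.savez('w2.npz',**{k:p[k] for k in('img','K','R','t')})
for n,g,h in(('tall',(.4865,-.1344),.106),('short',(.5987,-.0926),.072),('med',(.6294,-.2142),.089)):
    b=fit([p],can(h),g,.006,5); print(n,np.round([b[0],b[1]*1e3,b[2]*1e3,np.degrees(b[3])],1), proj(p,[b[1],b[2],.01+h]).round())
rel(.4865,-.1344,.086,24.8)
E
python3 m2.py
```

```text
time_s: 3.22
eef_pos: [0.5002, -0.1318, 0.3154]
ee_rot: [[-0.423, 0.906, 0.001], [0.906, 0.423, 0.002], [0.001, 0.002, -1.0]]
wrist_force: [0.8, 0.2, 0.9]
gripper_width: 0.07
tall [-201.9  487.7 -132.8   21. ] [269. 186.]
short [-197.5  599.9  -91.1   48.2] [364. 188.]
med [-153.   630.  -213.5   31.6] [342. 282.]
pos [ 0.498  -0.1413  0.3159] yaw 24.13 tilt [ 0.0012 -0.0027] j7 40.8 F [-1.9 -6.1  1.2] w 0.0699 t 3.275 -> dp [ 0.0116 -0.0077  0.2298] spin -0.67
```

View pics/w2.png

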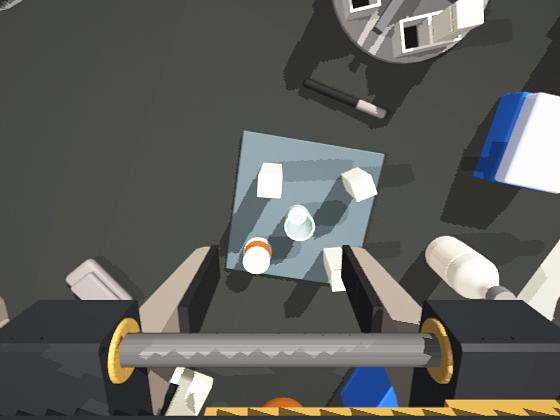

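```bash
python3 m2.py
```

```text
tall [-195.   487.7 -132.9   20.2] [275. 179.]
short [-190.6  599.8  -91.2   48.1] [369. 180.]
med [-159.7  634.8 -211.7   53.5] [352. 275.]
pos [ 0.4989 -0.1375  0.3158] yaw 24.54 tilt [ 0.0012 -0.0008] j7 40.8 F [ 0.4  0.  -0.2] w 0.0701 t 3.325 -> dp [ 0.0082 -0.0102  0.2298] spin -0.26
```

```bash
python3 -m handwheel '[{"dp":[0.003,-0.003,0.05],"spin":0.5,"grip":0.07},{"dp":[0.006,-0.006,0.10],"spin":1,"grip":0.07},{"dp":[0.008,-0.010,0.155],"spin":1.5,"grip":0.07},{"dp":[0.008,-0.010,0.155],"spin":1.5,"grip":0.07},{"dp":[0.008,-0.010,0.155],"spin":1.5,"grip":0.07}]'
sed -i 's/w2\./w3./g' m2.py; sed -i "s/^rel.*/rel(.4873,-.1335,.086,22.5)/" m2.py; python3 m2.py
```

```text
time_s: 3.95
eef_pos: [0.4884, -0.1337, 0.1624]
ee_rot: [[-0.393, 0.919, 0.004], [0.919, 0.393, -0.001], [-0.002, 0.003, -1.0]]
wrist_force: [-0.3, -0.5, 0.1]
gripper_width: 0.0702
tall [-192.2  487.6 -133.    21.1] [279. 232.]
short [-186.2  600.5  -91.3   46.7] [425. 225.]
med [-151.7  601.  -184.9   53.7] [378. 328.]
pos [ 0.4888 -0.1341  0.163 ] yaw 23.13 tilt [ 0.0052 -0.001 ] j7 45.1 F [-0.5 -0.6  0.6] w 0.0702 t 4.0 -> dp [ 0.0013 -0.0015  0.077 ] spin 0.63
```

View pics/w3.png

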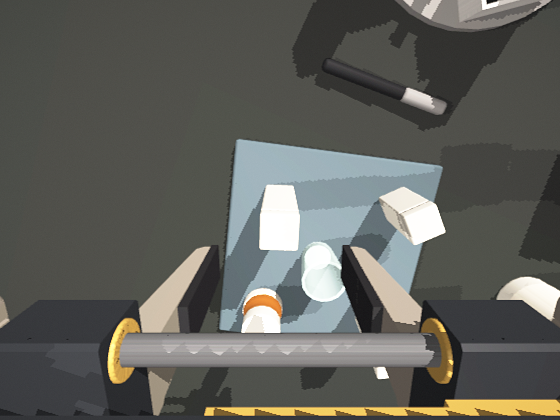

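```bash
python3 -m handwheel '[{"dp":[0.001,-0.001,0.02],"spin":1,"grip":0.07},{"dp":[0.001,-0.001,0.045],"spin":1.5,"grip":0.07},{"dp":[0.001,-0.001,0.07],"spin":1.5,"grip":0.07},{"dp":[0.001,-0.001,0.077],"spin":1.5,"grip":0.06},{"dp":[0.001,-0.001,0.077],"spin":1.5,"grip":0.05}]'
python3 -m handwheel '[{"dp":[0,0,0],"spin":0,"grip":0.035},{"dp":[0,0,0],"spin":0,"grip":0.02},{"dp":[0,0,0],"spin":0,"grip":0.015},{"dp":[0,0,0],"spin":0,"grip":0.015},{"dp":[0,0,0],"spin":0,"grip":0.015}]'
python3 -c "
from rel import *
rel(.4873,-.1335,.3,21.6)"
```

```text
time_s: 4.62
eef_pos: [0.4889, -0.1337, 0.0871]
ee_rot: [[-0.369, 0.929, 0.007], [0.929, 0.369, -0.001], [-0.004, 0.006, -1.0]]
wrist_force: [-0.4, 0.2, 0.2]
gripper_width: 0.0521
time_s: 5.25
eef_pos: [0.4895, -0.1338, 0.0879]
ee_rot: [[-0.369, 0.929, 0.008], [0.929, 0.369, -0.001], [-0.004, 0.007, -1.0]]
wrist_force: [-0.7, 0.7, 5.8]
gripper_width: 0.0279
pos [ 0.4895 -0.1338  0.0879] yaw 21.65 tilt [ 0.0083 -0.0009] j7 48.3 F [-0.7  0.7  5.8] w 0.0279 t 5.25 -> dp [ 2.000e-04 -4.000e-04 -2.121e-01] spin 0.05
```

```bash
python3 -m handwheel '[{"dp":[0,0,-0.02],"spin":0,"grip":0.015},{"dp":[0,0,-0.06],"spin":0,"grip":0.015},{"dp":[0,0,-0.11],"spin":0,"grip":0.015},{"dp":[0,0,-0.16],"spin":0,"grip":0.015},{"dp":[0,0,-0.175],"spin":0,"grip":0.015}]'
python3 -m handwheel '[{"dp":[0.03,0.025,0],"spin":-3,"grip":0.015},{"dp":[0.07,0.06,0],"spin":-6,"grip":0.015},{"dp":[0.11,0.095,0],"spin":-9,"grip":0.015},{"dp":[0.15,0.13,0],"spin":-12,"grip":0.015},{"dp":[0.19,0.165,0],"spin":-15,"grip":0.015}]'
python3 -m handwheel '[{"dp":[0.03,0.025,0],"spin":0,"grip":0.015},{"dp":[0.05,0.044,0],"spin":0,"grip":0.015},{"dp":[0.06,0.053,0],"spin":0,"grip":0.015},{"dp":[0.06,0.053,0],"spin":0,"grip":0.015},{"dp":[0.06,0.053,0],"spin":0,"grip":0.015}]'
cat > m3.py <<'E'
import sys
from fit import *; from rel import rel
n=sys.argv[1]; p=wristcam(); save(p,n+'.png'); np.savez(n+'.npz',**{k:p[k] for k in('img','K','R','t')})
b=fit([p],rotorsegs,(.544,.174),.006,5); print('rotor',np.round([b[0],b[1]*1e3,b[2]*1e3,np.degrees(b[3])],1))
rel(.614,.204,.26,36.6)
E
python3 m3.py w4
```

```text
time_s: 5.88
eef_pos: [0.4893, -0.134, 0.2657]
ee_rot: [[-0.369, 0.929, 0.013], [0.929, 0.369, -0.001], [-0.006, 0.012, -1.0]]
wrist_force: [-0.0, 0.3, -0.8]
gripper_width: 0.0278
time_s: 6.5
eef_pos: [0.5721, 0.1051, 0.265]
ee_rot: [[-0.598, 0.801, 0.011], [0.801, 0.598, -0.001], [-0.008, 0.008, -1.0]]
wrist_force: [1.1, 0.8, -0.7]
gripper_width: 0.0282
time_s: 7.12
eef_pos: [0.5787, 0.183, 0.2647]
ee_rot: [[-0.597, 0.803, 0.01], [0.803, 0.597, -0.002], [-0.008, 0.007, -1.0]]
wrist_force: [-0.1, -0.6, -1.0]
gripper_width: 0.0276
rotor [-150.1  544.   174.8   36.8]
pos [0.5788 0.183  0.265 ] yaw 36.61 tilt [ 0.0107 -0.0021] j7 21.6 F [-0.  -0.3 -1.8] w 0.0278 t 7.175 -> dp [-0.0041  0.0407  0.0053] spin 0.01
```

View pics/w4.png

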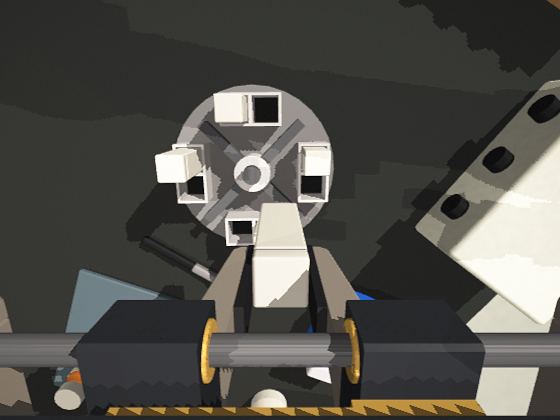

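```bash
cat > held.py <<'E'
import sys
from fit import *
def held(n,h,off,x,y,ztcp,yaw):
    p=dict(np.load(n+'.npz')); z0=ztcp-off
    f=lambda pp,X,Y,a: boxsegs(pp,(X,Y),.028,.028,z0,z0+h,a)
    b=fit([p],f,(x,y),.005,5); a=np.radians(yaw); d=np.array(b[1:3])-[x,y]
    print('held',np.round([b[0],b[1]*1e3,b[2]*1e3,np.degrees(b[3])],1),'off along toolx,jaw mm',np.round([1e3*(-np.sin(a)*d[0]+np.cos(a)*d[1]),1e3*(np.cos(a)*d[0]+np.sin(a)*d[1])],2))
if __name__=='__main__': held(sys.argv[1],*map(float,sys.argv[2:]))
E
python3 held.py w4 .106 .0779 .5788 .183 .265 36.6
```

```text
held [-193.9  577.8  184.1   37. ] off along toolx,jaw mm [ 1.51 -0.18]
```

```bash
python3 -m handwheel '[{"dp":[-0.002,0.02,0.01],"spin":0,"grip":0.015},{"dp":[-0.004,0.0413,0.02],"spin":0,"grip":0.015},{"dp":[-0.004,0.0413,0.06],"spin":0,"grip":0.015},{"dp":[-0.004,0.0413,0.095],"spin":0,"grip":0.015},{"dp":[-0.004,0.0413,0.095],"spin":0,"grip":0.015}]'
sed -i 's/^rel.*/rel(.6155,.2042,.0885,36.7)/' m3.py; python3 -c "import h;h.viewer.capture('top')"; python3 m3.py w5; python3 held.py w5 .106 .0779 .6155 .2042 .17 36.7
```

```text
time_s: 7.8
eef_pos: [0.6136, 0.2023, 0.1677]
ee_rot: [[-0.595, 0.804, 0.005], [0.804, 0.595, -0.005], [-0.007, 0.002, -1.0]]
wrist_force: [-0.0, -0.1, -0.6]
gripper_width: 0.0279
rotor [-139.7  544.3  174.1   36.8]
pos [0.6161 0.2035 0.1714] yaw 36.54 tilt [ 0.0119 -0.0019] j7 23.0 F [ 1.4  0.6 -0.4] w 0.0278 t 7.9 -> dp [ 0.0017 -0.0008  0.0829] spin -0.16
held [-212.7  614.6  204.4   36.3] off along toolx,jaw mm [ 0.67 -0.64]
```

View pics/w5.png

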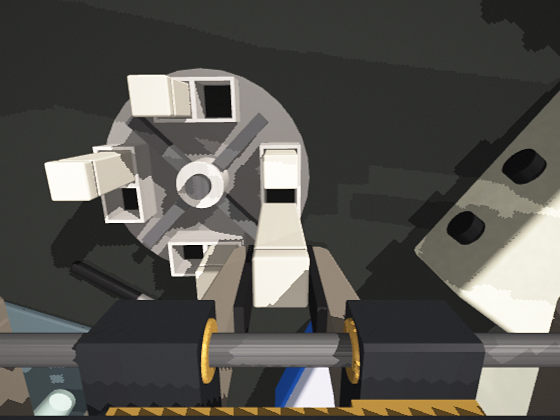

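```bash
python3 -m handwheel '[{"dp":[0.0003,0.0002,0.01],"spin":-0.2,"grip":0.015},{"dp":[0.0005,0.0004,0.025],"spin":-0.2,"grip":0.015},{"dp":[0.0006,0.0004,0.04],"spin":-0.2,"grip":0.015},{"dp":[0.0006,0.0004,0.043],"spin":-0.2,"grip":0.015},{"dp":[0.0006,0.0004,0.043],"spin":-0.2,"grip":0.015}]'
python3 -c "import h;h.viewer.capture('top')"; python3 m3.py w6; python3 held.py w6 .106 .0779 .6155 .2042 .128 36.7
```

```text
time_s: 8.52
eef_pos: [0.6165, 0.204, 0.128]
ee_rot: [[-0.598, 0.801, 0.011], [0.801, 0.598, -0.002], [-0.009, 0.008, -1.0]]
wrist_force: [-0.6, -0.8, 0.0]
gripper_width: 0.0274
rotor [-126.5  544.4  174.2   37. ]
pos [0.617  0.2042 0.1288] yaw 36.74 tilt [ 0.0126 -0.0018] j7 23.9 F [-0.8 -1.2 -1.5] w 0.0279 t 8.625 -> dp [ 0.0013 -0.0015  0.0403] spin 0.04
held [-196.3  616.3  205.4   36.7] off along toolx,jaw mm [0.49 1.35]
```

View pics/w6.png

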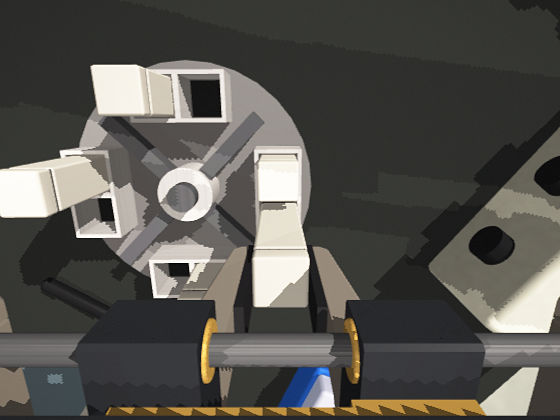

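```bash
python3 -m handwheel '[{"dp":[0.0005,-0.0014,0],"spin":0,"grip":0.015},{"dp":[0.0005,-0.0014,0.004],"spin":0,"grip":0.015},{"dp":[0.0006,-0.0015,0.010],"spin":0,"grip":0.015},{"dp":[0.0006,-0.0016,0.016],"spin":0,"grip":0.015},{"dp":[0.0006,-0.0016,0.016],"spin":0,"grip":0.015}]'
python3 -c "
from rel import *
rel(.6155,.2042,.0885,36.7)"
```

```text
time_s: 9.25
eef_pos: [0.6151, 0.2036, 0.1119]
ee_rot: [[-0.598, 0.801, 0.011], [0.801, 0.598, -0.002], [-0.009, 0.008, -1.0]]
wrist_force: [-0.4, -0.4, -1.1]
gripper_width: 0.028
pos [0.6151 0.2036 0.1119] yaw 36.74 tilt [ 0.0114 -0.0023] j7 24.2 F [-0.4 -0.4 -1.1] w 0.028 t 9.25 -> dp [0.0005 0.0005 0.0234] spin 0.04
```

```bash
python3 -m handwheel '[{"dp":[0.0001,-0.0001,0.006],"spin":0,"grip":0.015},{"dp":[0.0001,-0.0001,0.012],"spin":0,"grip":0.015},{"dp":[0.0002,-0.0002,0.018],"spin":0,"grip":0.015},{"dp":[0.0002,-0.0002,0.023],"spin":0,"grip":0.015},{"dp":[0.0002,-0.0002,0.024],"spin":0,"grip":0.015}]'
python3 -c "
from rel import *
rel(.6155,.2042,.0875,36.7)"
```

```text
time_s: 9.88
eef_pos: [0.615, 0.2033, 0.0879]
ee_rot: [[-0.598, 0.801, 0.011], [0.801, 0.598, -0.003], [-0.009, 0.007, -1.0]]
wrist_force: [-1.3, -0.5, 4.5]
gripper_width: 0.028
pos [0.615  0.2033 0.0879] yaw 36.73 tilt [ 0.0109 -0.0026] j7 24.7 F [-1.3 -0.5  4.5] w 0.028 t 9.875 -> dp [0.0004 0.0009 0.0004] spin 0.03
```

```bash
python3 -m handwheel '[{"dp":[0,0,0],"spin":0,"grip":0.034},{"dp":[0,0,0],"spin":0,"grip":0.042},{"dp":[0,0,0],"spin":0,"grip":0.042},{"dp":[0,0,-0.02],"spin":0,"grip":0.042},{"dp":[0,0,-0.06],"spin":0,"grip":0.042}]'
python3 -m handwheel '[{"dp":[0,0,-0.05],"spin":0,"grip":0.042},{"dp":[0,0,-0.10],"spin":0,"grip":0.042},{"dp":[-0.04,-0.03,-0.10],"spin":-2,"grip":0.06},{"dp":[-0.08,-0.065,-0.10],"spin":-5,"grip":0.07},{"dp":[-0.12,-0.10,-0.10],"spin":-8,"grip":0.07}]'
python3 -c "
from h import *; from rel import *
c=viewer.capture('scene'); save(c,'s2.png'); rel(.5995,-.0915,.16,47.3)"
```

```text
time_s: 10.5
eef_pos: [0.6135, 0.2032, 0.1482]
ee_rot: [[-0.598, 0.801, 0.008], [0.801, 0.598, -0.004], [-0.008, 0.005, -1.0]]
wrist_force: [0.1, 0.1, 0.4]
gripper_width: 0.0423
time_s: 11.12
eef_pos: [0.6043, 0.046, 0.2506]
ee_rot: [[-0.705, 0.709, 0.011], [0.709, 0.705, -0.003], [-0.01, 0.005, -1.0]]
wrist_force: [0.7, -1.0, -0.1]
gripper_width: 0.0691
pos [0.6037 0.0361 0.251 ] yaw 44.34 tilt [ 0.0104 -0.0085] j7 43.9 F [-1.1 -6.6 -0.4] w 0.07 t 11.175 -> dp [-0.0871 -0.0923  0.092 ] spin -2.96
```

View pics/s2.png

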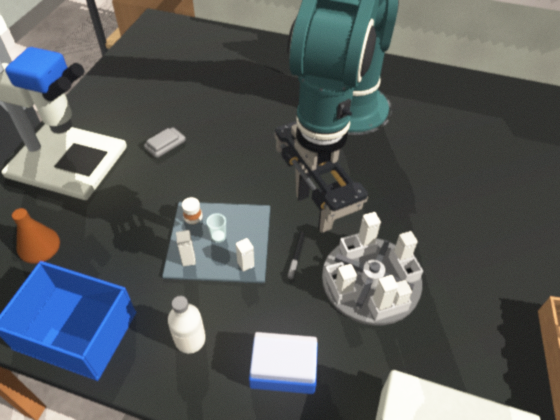

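```bash
python3 -m handwheel '[{"dp":[-0.03,-0.035,0.01],"spin":-1,"grip":0.07},{"dp":[-0.06,-0.07,0.04],"spin":-2,"grip":0.07},{"dp":[-0.086,-0.091,0.09],"spin":-3,"grip":0.07},{"dp":[-0.086,-0.091,0.09],"spin":-3,"grip":0.07},{"dp":[-0.086,-0.091,0.09],"spin":-3,"grip":0.07}]'
python3 -c "import h;h.viewer.capture('top')"; sed -i "s/^for n,g,h.*/for n,g,h in(('short',(.5995,-.0915),.072),):/; s/w3\./w7./g; s/^rel.*/rel(.5998,-.0915,.0535,47.3)/" m2.py; python3 m2.py
```

```text
time_s: 11.8
eef_pos: [0.6007, -0.0888, 0.1635]
ee_rot: [[-0.736, 0.677, 0.012], [0.677, 0.736, -0.008], [-0.014, 0.003, -1.0]]
wrist_force: [-0.1, 0.3, 0.2]
gripper_width: 0.07
short [-213.2  600.   -91.3   48.1] [276. 219.]
pos [ 0.6012 -0.0881  0.164 ] yaw 47.46 tilt [ 0.0138 -0.0077] j7 61.6 F [ 0.  -0.2  0.5] w 0.0698 t 11.9 -> dp [ 0.0004 -0.0038  0.1105] spin 0.16
```

```bash
python3 -m handwheel '[{"dp":[0,-0.0035,0.03],"spin":-0.3,"grip":0.07},{"dp":[0.0002,-0.0035,0.06],"spin":-0.3,"grip":0.07},{"dp":[0.0004,-0.0035,0.09],"spin":-0.3,"grip":0.07},{"dp":[0.0004,-0.0035,0.11],"spin":-0.3,"grip":0.06},{"dp":[0.0004,-0.0035,0.11],"spin":-0.3,"grip":0.05}]'
python3 -m handwheel '[{"dp":[0,0,0],"spin":0,"grip":0.035},{"dp":[0,0,0],"spin":0,"grip":0.02},{"dp":[0,0,0],"spin":0,"grip":0.015},{"dp":[0,0,0],"spin":0,"grip":0.015},{"dp":[0,0,0],"spin":0,"grip":0.015}]'
python3 -c "
from rel import *
rel(.494,.115,.25,36.8)"
```

```text
time_s: 12.52
eef_pos: [0.5997, -0.0903, 0.0535]
ee_rot: [[-0.741, 0.671, 0.012], [0.671, 0.741, -0.007], [-0.014, 0.003, -1.0]]
wrist_force: [0.0, 0.4, 0.1]
gripper_width: 0.0519
time_s: 13.15
eef_pos: [0.6005, -0.0904, 0.0546]
ee_rot: [[-0.741, 0.671, 0.014], [0.671, 0.741, -0.007], [-0.015, 0.004, -1.0]]
wrist_force: [-0.3, 0.4, 6.0]
gripper_width: 0.0278
pos [ 0.6005 -0.0904  0.0546] yaw 47.83 tilt [ 0.0142 -0.0072] j7 65.2 F [-0.3  0.4  6. ] w 0.0278 t 13.15 -> dp [ 0.2138  0.0815 -0.1984] spin 11.03
```

```bash
python3 -m handwheel '[{"dp":[0,0,-0.02],"spin":0,"grip":0.015},{"dp":[0,0,-0.06],"spin":0,"grip":0.015},{"dp":[0,0,-0.11],"spin":0,"grip":0.015},{"dp":[0.01,0.005,-0.16],"spin":0,"grip":0.015},{"dp":[0.03,0.01,-0.195],"spin":0,"grip":0.015}]'
python3 -m handwheel '[{"dp":[0.04,0.015,0],"spin":3,"grip":0.015},{"dp":[0.08,0.03,0],"spin":6,"grip":0.015},{"dp":[0.12,0.045,0],"spin":9,"grip":0.015},{"dp":[0.16,0.06,0],"spin":11,"grip":0.015},{"dp":[0.175,0.068,0],"spin":11,"grip":0.015}]'
python3 -c "import h;h.viewer.capture('top');h.viewer.capture('top')
from rel import *
rel(.4946,.1155,.17,36.8)"
```

```text
time_s: 13.78
eef_pos: [0.5827, -0.0621, 0.2527]
ee_rot: [[-0.74, 0.673, 0.018], [0.673, 0.74, -0.008], [-0.018, 0.006, -1.0]]
wrist_force: [0.5, -0.2, -1.0]
gripper_width: 0.0279
time_s: 14.4
eef_pos: [0.4975, 0.1082, 0.2509]
ee_rot: [[-0.6, 0.8, 0.018], [0.8, 0.6, -0.007], [-0.016, 0.01, -1.0]]
wrist_force: [0.2, -0.5, -0.6]
gripper_width: 0.0278
pos [0.4981 0.1079 0.2508] yaw 36.95 tilt [ 0.0182 -0.0065] j7 23.8 F [ 0.3 -0.9 -0.6] w 0.0276 t 14.5 -> dp [0.0095 0.0009 0.0806] spin 0.15
```

```bash
python3 -m handwheel '[{"dp":[0.005,0,0.01],"spin":0,"grip":0.015},{"dp":[0.0095,0.0009,0.03],"spin":0,"grip":0.015},{"dp":[0.0095,0.0009,0.06],"spin":0,"grip":0.015},{"dp":[0.0095,0.0009,0.08],"spin":0,"grip":0.015},{"dp":[0.0095,0.0009,0.08],"spin":0,"grip":0.015}]'
python3 -c "import h;h.viewer.capture('top')"; sed -i 's/^rel.*/rel(.4946,.1155,.055,36.8)/' m3.py; python3 m3.py w8; python3 held.py w8 .072 .0446 .4946 .1155 .17 36.8
```

```text
time_s: 15.12
eef_pos: [0.4935, 0.114, 0.169]
ee_rot: [[-0.599, 0.8, 0.015], [0.8, 0.6, -0.008], [-0.016, 0.007, -1.0]]
wrist_force: [0.9, 0.1, 0.7]
gripper_width: 0.0281
rotor [-125.5  544.5  174.4   36.9]
pos [0.4949 0.1148 0.1709] yaw 36.88 tilt [ 0.0183 -0.0068] j7 24.8 F [-0.1  0.4  0.7] w 0.028 t 15.225 -> dp [ 0.0026 -0.0011  0.1159] spin 0.08
held [-196.   494.5  114.3   36.7] off along toolx,jaw mm [-0.92 -0.82]
```

View pics/w8.png

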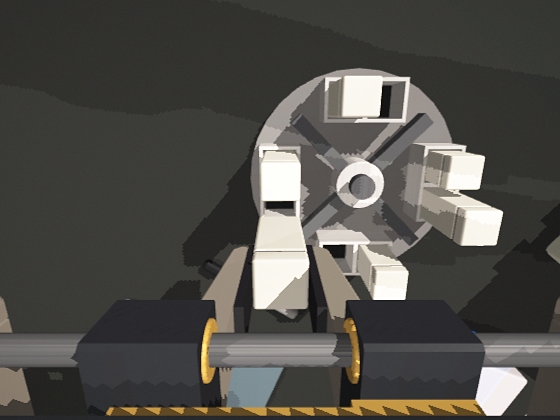

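```bash
python3 -m handwheel '[{"dp":[0.0008,0.001,0.005],"spin":0,"grip":0.015},{"dp":[0.0012,0.0008,0.03],"spin":0,"grip":0.015},{"dp":[0.0016,0.0006,0.055],"spin":0,"grip":0.015},{"dp":[0.002,0.0004,0.075],"spin":0,"grip":0.015},{"dp":[0.002,0.0004,0.075],"spin":0,"grip":0.015}]'
python3 -c "import h;h.viewer.capture('top');h.viewer.capture('top')"; python3 m3.py w9; python3 held.py w9 .072 .0446 .4946 .1155 .0956 36.8
```

```text
time_s: 15.85
eef_pos: [0.4948, 0.116, 0.0952]
ee_rot: [[-0.6, 0.8, 0.016], [0.8, 0.6, -0.008], [-0.016, 0.009, -1.0]]
wrist_force: [0.0, -0.7, -0.0]
gripper_width: 0.0276
rotor [-107.   544.8  174.3   37. ]
pos [0.4963 0.1164 0.0969] yaw 36.87 tilt [ 0.0201 -0.0062] j7 27.3 F [-0.4 -0.  -0.2] w 0.0277 t 16.0 -> dp [ 0.0011 -0.0024  0.0419] spin 0.07
held [-153.8  496.7  116.    36.4] off along toolx,jaw mm [-0.87  2.01]
```

```bash
python3 -m handwheel '[{"dp":[0.0006,-0.0015,0],"spin":0,"grip":0.015},{"dp":[0.0006,-0.0015,0.005],"spin":0,"grip":0.015},{"dp":[0.0007,-0.0016,0.012],"spin":0,"grip":0.015},{"dp":[0.0008,-0.0017,0.018],"spin":0,"grip":0.015},{"dp":[0.0008,-0.0017,0.018],"spin":0,"grip":0.015}]'
python3 -c "
from rel import *
rel(.4949,.116,.0546,36.8)"
```

```text
time_s: 16.62
eef_pos: [0.4943, 0.1157, 0.0781]
ee_rot: [[-0.6, 0.8, 0.019], [0.8, 0.6, -0.007], [-0.017, 0.011, -1.0]]
wrist_force: [-0.2, -0.0, -1.4]
gripper_width: 0.0275
pos [0.4943 0.1157 0.0781] yaw 36.87 tilt [ 0.0188 -0.0068] j7 27.9 F [-0.2 -0.  -1.4] w 0.0275 t 16.625 -> dp [0.0003 0.0004 0.0235] spin 0.07
```

Inside the cell with no contact force; lowering to the floor.

```bash
python3 -m handwheel '[{"dp":[0.0001,0,0.006],"spin":0,"grip":0.015},{"dp":[0.0002,0.0001,0.012],"spin":0,"grip":0.015},{"dp":[0.0003,0.0001,0.018],"spin":0,"grip":0.015},{"dp":[0.0004,0.0002,0.0235],"spin":0,"grip":0.015},{"dp":[0.0004,0.0002,0.0238],"spin":0,"grip":0.015}]'
python3 -c "
from rel import *
rel(.4949,.116,.0546,36.8)"
```

```text
time_s: 17.25
eef_pos: [0.4945, 0.1157, 0.0543]
ee_rot: [[-0.6, 0.8, 0.018], [0.8, 0.6, -0.007], [-0.016, 0.01, -1.0]]
wrist_force: [-1.7, -1.1, 5.0]
gripper_width: 0.0275
pos [0.4945 0.1157 0.0543] yaw 36.86 tilt [ 0.0179 -0.007 ] j7 28.8 F [-1.7 -1.1  5. ] w 0.0275 t 17.25 -> dp [ 0.      0.0005 -0.0003] spin 0.06
```

```bash
python3 -m handwheel '[{"dp":[0,0,0],"spin":0,"grip":0.034},{"dp":[0,0,0],"spin":0,"grip":0.040},{"dp":[0,0,0],"spin":0,"grip":0.040},{"dp":[0,0,-0.02],"spin":0,"grip":0.040},{"dp":[0,0,-0.05],"spin":0,"grip":0.040}]'
python3 -m handwheel '[{"dp":[0,0,-0.05],"spin":0,"grip":0.04},{"dp":[0,0,-0.10],"spin":0,"grip":0.04},{"dp":[0,0,-0.15],"spin":0,"grip":0.04},{"dp":[0,0,-0.19],"spin":0,"grip":0.04},{"dp":[0,0,-0.19],"spin":0,"grip":0.04}]'
python3 - <<'E'
from fit import *
viewer.capture('top'); viewer.capture('top'); w=wristcam(); c=viewer.capture('scene')
for n,p in(('wrist',w),('scene',c)):
  for k,h,g in(('tall',.106,(.6148,.2052)),('short',.072,(.4948,.1155)),('med',.089,(.6294,-.2142))):
    if n=='wrist' and k=='med': continue
    for z in(.01,.02):
      b=fit([p],can(h,z),g,.005,3); print(n,k,z,np.round([b[0],b[1]*1e3,b[2]*1e3,np.degrees(b[3])],1))
for k in('beaker','jar','marker','mouse'):
  print(k,[(round(q['conf'],2),at_z(c,q['point'],.01).round(3)[:2].tolist()) for q in spotter.tip_of(c,k)[:2]])
a=cv2.resize(c['img'][180:330,150:430],(800,428),interpolation=cv2.INTER_CUBIC)
cv2.imwrite('pics/fin.png',np.vstack([a[:,:,::-1],cv2.resize(w['img'][:,:,::-1][40:320,60:500],(270,172)).repeat(1,0) if 0 else np.zeros((2,800,3),np.uint8)]))
E
```

```text
time_s: 17.88
eef_pos: [0.4929, 0.1158, 0.1041]
ee_rot: [[-0.6, 0.8, 0.016], [0.8, 0.6, -0.008], [-0.016, 0.008, -1.0]]
wrist_force: [-0.1, -0.1, 0.3]
gripper_width: 0.0399
time_s: 18.5
eef_pos: [0.4915, 0.1178, 0.2973]
ee_rot: [[-0.6, 0.8, 0.022], [0.8, 0.6, -0.005], [-0.017, 0.015, -1.0]]
wrist_force: [-1.2, -0.3, -0.9]
gripper_width: 0.0402
wrist tall 0.01 [-139.1  613.5  203.6   36.8]
wrist tall 0.02 [-143.6  608.9  203.4   37.2]
wrist short 0.01 [-108.5  490.9  114.7   27.5]
wrist short 0.02 [-112.4  489.3  115.8   26.6]
scene tall 0.01 [-105.8  615.3  214.7   -3.6]
scene tall 0.02 [-112.8  620.6  202.    37.1]
scene short 0.01 [-144.6  494.3  113.8   37.4]
scene short 0.02 [-144.8  501.8  114.1   37.6]
scene med 0.01 [-203.5  627.8 -215.6   36.9]
scene med 0.02 [-202.9  633.6 -211.4   36.8]
beaker [(0.7, [0.559, -0.181])]
jar [(0.84, [0.521, -0.252])]
marker [(0.57, [0.518, 0.016])]
mouse [(0.88, [0.311, -0.431])]
```

View pics/fin.png

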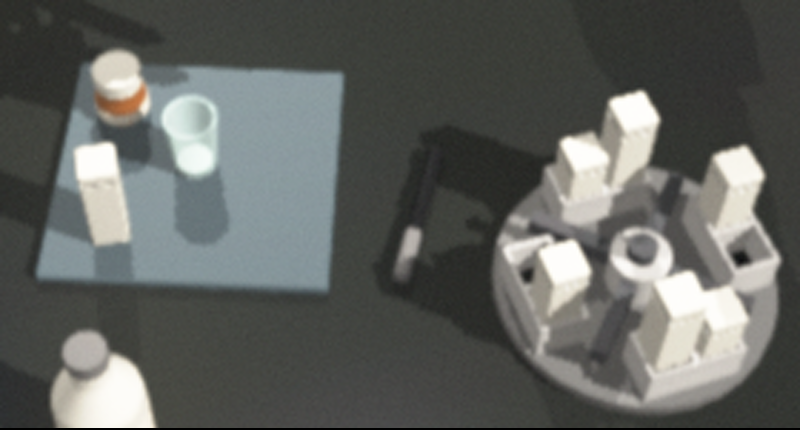

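```bash
python3 -c "
from h import *
print(ticket.hand_in(), bot.get_state()['time_s'])"
```

```text
the job is handed in; nothing more can be done
the job is handed in; nothing more can be done
```

The rotor is balanced and the job is handed in: both loose canisters now stand in the cells opposite their partners. The last move ended at 18.5 s, well inside the 61 s limit.

I numbered the buckets from the fitted yaw, which is only known to a quarter turn, so the cell names may differ from yours. The pairs do run straight across the axis.

- **Tall canister:** it went into the cell at about (0.615, 0.205), opposite the seated tall one.
- **Short canister:** it went into the cell at about (0.495, 0.1155), opposite the seated short one.

**What the checks showed:**
- **Seating:** each canister went in with no side force. Each stopped at its board-standing height, within 0.3 mm, with about 5 N of floor contact before I released it.
- **Last picture:** the two opposite pairs are side by side in their buckets, and the two medium canisters in the rotor are in place. The spare, beaker and jar stand upright on the board, and the marker lies between board and rotor.
- **Mouse:** the detector put it within about 1 cm of its first position.

**Where checks disagreed:**
- **Image fits:** the final fits of the seated canisters were weak because neighbouring walls and canisters hide their lower edges. Two of them came out with an implausible yaw, and the fits could not confirm depth. For seating I relied on the height and force readings and the picture.
- **Marker:** the detector reported it about 18 mm from its first estimate. I put this down to detector error, because the arm never went low near it.
- **Tool tilt:** the tool drifted to about 1° of tilt over the run, with no visible effect.

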